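# Hang an angle gauge on a stud and rock it to its index

## Robot

A 6-joint arm with a two-finger parallel gripper is mounted at the origin on the work surface. World frame = base frame: x ahead of the robot, y to its left, z up, the work surface at z = 0. Lengths are in m, angles in degrees, forces in N, time in s.
With the tool pointing down it reaches from about 0.375 to 0.9 m from the base axis. Payload 3.1 kg.
Tool frame: the origin (TCP) lies midway between the tips of the shut fingers; the grasp point (between the pads) lies 19 mm behind it (r.pinch_z is the distance from the TCP to the grasp point, in m); z points along the fingers, y is the direction in which the jaws open and shut (so a half turn about z gives the same grasp; the last joint's range is limited). The gripper opens to 85 mm and grips with 20 to 120 N. Pads are 22 mm wide; open, the fingers measure 114 mm over their backs; the gripper's body (76 mm by 85 mm) begins 54 mm behind the grasp point. The pads swing forward as they close: fully open they stand 13 mm farther back than shut.
Start: joints at [-84.024, 30.224, 82.088, -0, 67.689, -10.227], TCP at [0.174, -0.6, 0.231] pointing down, gripper open.
Joint ranges: [-176.69, 176.69], [-43.24, 126.21], [12.49, 139.97], [-82, 262], [0, 151.66], [-163.58, 163.58]. Speed limits (degrees/s): [159.86, 159.86, 180, 180, 180, 180].

## Interface

Orientations are given as [roll, pitch, yaw] about the fixed x, y, z axes, in that order (R = Rz(yaw) Ry(pitch) Rx(roll)).
In Python, from plant import r gives the robot as it stands.
- The arm moves only by the tool arm_command, never from a script. Its argument "steps" is a list of rows, each an object with "claw": the opening, from -1 (shut) to 1 (fully open); "travel": the shift along the world's x, y, z in cm, a list of three; "twist": the turn, a rotation vector about the world's x, y, z in degrees, a list of three. In form: [{"claw": claw, "travel": [x, y, z], "twist": [wx, wy, wz]}, ...]. A call has exactly 10 rows; each row shifts and turns the commanded pose from where the row before left it; what a row does not reach is not made up. A row lasts 1/8 s, in which the tool goes at most 62.5 mm and 10.7 degrees, less where a joint would pass 70% of its speed; a pose out of reach is approached as far as the arm can. A call with a gripper value outside its range is refused whole. The fingers move at their own pace and stop on an object; "newtons" is the grip in N (left out, the last holds). Time passes only in rows, so rows that do not move let the fingers close, or fill a call up. It gives the time, the measured TCP pose, the force and the opening at its end, in the units of the state.
- r.state(): the state, without advancing time (a new reading comes with each control period).
- r.snapshot(name): name is "scene" or "top" or "wrist"; returns a dict with "pixels" (480x640x3 uint8, red, green, blue), "vfov" (degrees; the focal length in pixels is half the picture's height over the tangent of half this angle, whatever the lens; pixels are square), "cx", "cy" (the principal point, pixels), "extrinsics" (4x4, takes a point from camera to world coordinates); the wrist camera has in their place "tool_from_camera" (4x4, takes a point from camera to tool coordinates, whose origin is the TCP and whose axes are the flange's). Camera axes: x right, y down, z forward; pixel columns grow to the right and rows downward; lengths in m; the calibration is good to about 2 mm. The wrist camera is an equidistant fisheye: a pixel r from the principal point sees the ray r / f radians off the axis. A picture is of the moment at which its call begins: read the wrist's pose just before it. There is no depth.
- r.hand_in(): hands the job in, once; it reports no verdict.
Trained networks look in the newest picture that a camera, given by its name, has taken for a name from the list of things; names that differ only in an ending like _2 or _b are one class to them, and where a whole thing is asked for, a point or a joint stands for the part that bears it (a point fixed in the world has none). Each returns a list of dicts, best first, with "score" (0 to 1); they miss things now and then, are a little off and sometimes report something else, mostly with a low value. They report only what shows in the picture. A call takes as long as a camera call. They do not tell look-alikes from the thing itself.
- r.silhouettes(camera, query): "pixels" (480x640 bool, what is visible of it) and "rect" ([left, top, right, bottom] in pixels, round what is visible of it).
- r.mark_of(camera, query): "location" ([row, column] in pixels: a listed point, or the origin of a listed thing).
The state is a dict: "t": time; "q": joint angles; "dq": joint speeds; "joint_efforts": joint torques, N m; "tcp_pos": TCP position; "ee_rot": TCP orientation; "force": force on the tool from outside, world axes, zero at the start; "moment": the same for the moment, N m; "gripper_width": finger opening in m.
Only numpy, scipy, OpenCV 4.12 (cv2) and the standard library are available. Lean on these libraries where they do the work, as an engineer would, in place of code of your own. Each camera call takes 0.05 s, during which the arm holds its last target.

## Task

Hang the angle gauge by its eye on the stud that sticks out of the aluminium angle plate, so that the stud bears it, level at first. Then, keeping hold of the handle, rock the gauge sideways on the stud until its swinging pointer settles on the index mark of the dial, and finish while holding it there: do not let go. Leave everything else on the bench where it is.

Things in the scene. Friction and masses are not known exactly. Their poses are not given: they have to be found in the camera images.
- handle (a point): Grip point in the gauge's grey handle: an upright stem 24 mm wide along the gauge's y, 18 mm thick along x, 50 mm tall; the point is 21 mm below the stem's top and 28 mm above the eye lug's top. The gauge stands at first on its foot on the bench. Frame: z up along the gauge, x out of the dial face (roughly +x, away from the robot), y across it.
- eye (a point): Centre of the gauge's eye, a round through hole 20 mm in diameter along the gauge's x, in a lug 14 mm thick, 38 mm wide (y) and 40 mm tall (142 mm above the foot's underside at its top), straight below the handle. The point is 48 mm below the handle point and 122 mm above the underside of the foot. Same axes as the handle.
- dial (a point): Middle of the white dial face, 67 mm below the eye, 12 mm forward of it along the gauge's x; the round housing is 96 mm in diameter and 18 mm thick. The face has fine ticks every 10 degrees around its lower half, from -60 to +60 degrees. Same axes.
- pointer (a joint): Angle of the black pointer, a free pendulum 35 mm long that hangs plumb, about the gauge's x axis; 0 straight towards the foot, positive towards the gauge's +y (to the right, looking at the dial from its front). Turning the gauge by a about its own x makes it read -a. Lightly damped: it settles in about a second.
- index (a joint): Angle of the index mark, a black wedge 9 mm wide at the dial's rim (radius 37 to 47 mm, tip inwards), measured as the pointer's; set at 0.15 to 0.38 rad and stiff, so it stays put on the gauge. The pointer is on the mark when both read the same; the gauge's top must then lean to its own +y side by that angle (the foot swings to -y).
- needle (a point): The pointer's pivot, in the dial's middle; its -z runs along the pointer to its tip, x as the gauge's x.
- mark (a point): The same pivot turned with the index mark; its -z points to the mark.
- stud (a point): Middle of the stud's waist, on its axis, 165 mm above the bench. The stud is level, pointing along this frame's x (roughly +x, away from the robot) out of the angle plate. It is uneven: a 15 mm collar at the root, then the waist, 9 mm thick, from 15 mm behind to 15 mm before this point, then a 14 mm head 6 mm long at the free end. Hung on the waist, the eye's centre lies 5.5 mm below this point.
- gauge: The whole angle gauge (about 0.35 kg, 191 mm tall): grey round dial housing on a dark steel foot (44 mm along x, 84 along y), aluminium eye lug and grey handle above. Origin under the middle of the foot; x out of the dial, z up.
- stand: The fixed aluminium angle plate that carries the stud: 90 mm wide along y; upright 180 mm tall, 25 mm thick, its front face 31 mm behind the stud point; foot and ribs reach 131 mm behind. Origin on the bench straight under the stud point.
- block_a: Bystander: bored aluminium block 70 x 70 x 45 mm, between the places of gauge and stand. Origin under its middle (as for all bystanders).
- block_b: Bystander: bored aluminium block 80 x 70 x 55 mm at the back.
- bush_0: Bystander: steel bush, 22 mm diameter, 28 mm tall, standing between the places of gauge and stand.
- bush_1: Bystander: another such bush.
- bush_2: Bystander: another such bush.
- caliper: Bystander: caliper, 190 mm long, lying at the left.
- driver: Bystander: screwdriver lying at the right.
- jar: Bystander: small jar, 60 mm diameter, 85 mm tall, back left.
Not all that is in view belongs to the job. What is shaped like the stand but brown or orange is not meant.

How it is judged (in metres and radians):
On the way, in this order (a step that is already met when the one before it is completed fails the run):
1. the gauge hangs by its eye on the stud's waist, still near level (x of eye in the frame of stud between -0.013 and 0.013 m and y of eye in the frame of stud between -0.006 and 0.006 m and z of eye in the frame of stud between -0.009 and -0.002 m and contact force between gauge and stand above 0.5 N and angle between the z axis of gauge and the z axis of stand, either way round below 0.09 rad), for 0.2 s.
2. rocked on the stud, the pointer has settled on the index mark (x of eye in the frame of stud between -0.013 and 0.013 m and y of eye in the frame of stud between -0.006 and 0.006 m and z of eye in the frame of stud between -0.009 and -0.002 m and contact force between gauge and stand above 0.5 N and angle between the z axis of needle and the z axis of mark, either way round below 0.07 rad and velocity of joint pointer between -0.15 and 0.15 rad/s), for 0.3 s.
At the end, for the whole second after the job is handed in: The eye hangs on the stud's waist (within 13 mm along it, 6 mm sideways, 2 to 9 mm below its axis), the stud bearing over 0.5 N; the pointer is within 0.07 rad of the index mark and slower than 0.15 rad/s; the fingers still hold the gauge (over 1 N) (all of step 2 and contact force between the fingers and gauge above 1 N); the arm keeps its last pose, push and grip.
It fails at once if a bystander (block, bush, caliper, screwdriver or jar) is moved by more than 30 mm (distance of any of block_a, block_b, bush_0, bush_1, bush_2, caliper, driver, jar from where it was at the start of the episode above 0.03 m).
It also fails if it takes over 48 s, if anything falls off the work surface, if the arm or the gripper's body presses on something with over 40 N, if the wrist force passes 120 N, or if a joint passes its speed limit or range.

## Working session

There is one attempt and no reset: what is moved stays moved. The work goes in short steps, Python scripts to look and compute and a tool call to move; the robot and the scene stay as the last step left them, time stands still between calls to the robot, and variables do not carry over. Pictures are saved under pics/ and viewed, and the job is handed in when it is done.

Besides the shell and the picture viewer there is one more tool, called after "Request:" as name([rows], argument=value, ...), one row to a line, values as JSON. arm_command: Moves the arm, as the interface text tells. Its arguments: {"type":"object","properties":{"steps":{"type":"array","items":{"type":"object","properties":{"claw":{"type":"number"},"travel":{"type":"array","items":{"type":"number"}},"twist":{"type":"array","items":{"type":"number"}}}}},"newtons":{"type":"number"}},"required":["steps"]}

```bash
mkdir -p pics; ls
cat > h.py <<'E'
import numpy as np, cv2
from plant import r
from scipy.spatial.transform import Rotation as R
def snap(n,f=None):
    s=r.state(); d=r.snapshot(n)
    if f: cv2.imwrite('pics/'+f,cv2.cvtColor(d['pixels'],cv2.COLOR_RGB2BGR))
    return s,d
def ray(d,rc,s=None):
    f=240/np.tan(np.radians(d['vfov'])/2)
    u=(rc[1]-d['cx']);v=(rc[0]-d['cy'])
    if 'extrinsics' in d:
        M=np.array(d['extrinsics']); k=np.array([u/f,v/f,1])
    else:
        T=np.eye(4);T[:3,:3]=R.from_euler('xyz',s['ee_rot'],degrees=True).as_matrix();T[:3,3]=s['tcp_pos']
        M=T@np.array(d['tool_from_camera']); rr=np.hypot(u,v);th=rr/f
        k=np.array([np.sin(th)*u/max(rr,1e-9),np.sin(th)*v/max(rr,1e-9),np.cos(th)])
    k=M[:3,:3]@(k/np.linalg.norm(k)); return M[:3,3],k
def proj(d,p,s=None):
    f=240/np.tan(np.radians(d['vfov'])/2)
    if 'extrinsics' in d: M=np.array(d['extrinsics'])
    else:
        T=np.eye(4);T[:3,:3]=R.from_euler('xyz',s['ee_rot'],degrees=True).as_matrix();T[:3,3]=s['tcp_pos']
        M=T@np.array(d['tool_from_camera'])
    c=M[:3,:3].T@(np.array(p)-M[:3,3])
    if 'extrinsics' in d: return [d['cy']+f*c[1]/c[2], d['cx']+f*c[0]/c[2]]
    th=np.arctan2(np.hypot(c[0],c[1]),c[2]);n=np.hypot(c[0],c[1])
    return [d['cy']+f*th*c[1]/n,d['cx']+f*th*c[0]/n]
def atz(o,k,z): return o+k*(z-o[2])/k[2]
def tri(rs):
    A=np.zeros((3,3));b=np.zeros(3)
    for o,k in rs:
        P=np.eye(3)-np.outer(k,k);A+=P;b+=P@o
    x=np.linalg.solve(A,b); return x,[float(np.linalg.norm((np.eye(3)-np.outer(k,k))@(x-o))) for o,k in rs]
E
python3 - <<'E'
from h import *
D={}
for n in ['scene','top','wrist']:
    D[n]=snap(n,n+'0.png')
    s,d=D[n]
    M=d.get('extrinsics',d.get('tool_from_camera'));print(n,np.round(np.array(M),3).tolist(),d['vfov'])
    for q in ['handle','eye','dial','stud','needle','gauge','stand','block_a','bush_0','caliper','driver','jar']:
        for m in r.mark_of(n,q)[:4]:
            if m['score']>.2: print(n,q,round(m['score'],2),np.round(m['location'],1))
print(r.state())
E
```

```text
pics
scene [[0.595, 0.619, -0.512, 1.182], [0.803, -0.467, 0.369, -0.41], [-0.011, -0.631, -0.776, 0.989], [0.0, 0.0, 0.0, 1.0]] 49.53055827459419
scene handle 0.86 [242.6 195.3]
scene eye 0.66 [256.3 201.4]
scene dial 0.73 [276.7 208. ]
scene stud 0.89 [143.8 314.8]
scene stud 0.86 [175.5 397.8]
scene stud 0.8 [197.8 211.5]
scene needle 0.75 [262.  312.7]
scene needle 0.55 [281.6 204. ]
scene gauge 0.91 [287.3 209. ]
scene gauge 0.39 [285.3 344.3]
scene gauge 0.28 [175.3 395.1]
scene stand 0.85 [245.6 224.6]
scene stand 0.8 [224.1 389.5]
scene stand 0.73 [192.6 315.6]
scene block_a 0.8 [290.1 415.8]
scene block_a 0.79 [284.1 342.8]
scene bush_0 0.69 [227.  473.6]
scene bush_0 0.68 [265.1 311. ]
scene bush_0 0.47 [230.5 299.3]
scene bush_0 0.45 [248.5 310.8]
scene caliper 0.56 [186.1 453. ]
scene driver 0.7 [346.6 134.4]
scene jar 0.7 [226.8 476.3]
scene jar 0.67 [265.7 312.8]
top [[-0.015, -0.998, 0.059, 0.503], [-1.0, 0.014, -0.029, 0.023], [0.028, -0.06, -0.998, 1.403], [0.0, 0.0, 0.0, 1.0]] 45.82556296768811
top handle 0.68 [278.4 427.4]
top eye 0.96 [280.7 421.9]
top eye 0.44 [2
[... 620 characters left out ...]
-0.143], [0.0, 0.0, 0.0, 1.0]] 65.70646984690485
{'t': 1.95, 'q': array([-8.40236335e+01,  3.02228854e+01,  8.20885482e+01,  2.88986940e-04,
        6.76889608e+01, -1.02271895e+01]), 'dq': array([ 0.02918493, -0.03690563,  0.02019138,  0.08795315, -0.09657962,
        0.03086263]), 'joint_efforts': array([ 1.17271873e-03, -4.42310536e+01, -1.78413695e+01, -1.25925653e-04,
        8.52910816e-04, -4.72982762e-06]), 'tcp_pos': array([ 0.1744344 , -0.60013459,  0.23131232]), 'ee_rot': array([-1.79999659e+02, -3.33126733e-04,  1.62034463e+01]), 'force': array([ 0.7406656 ,  0.43395951, -0.94751183]), 'moment': array([-0.00492217, -0.01028655, -0.01298372]), 'gripper_width': 0.08539866237582276}
```

View pics/scene0.png

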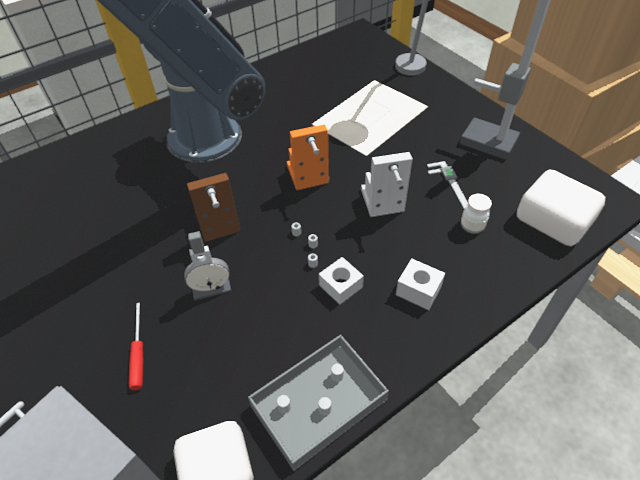

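View pics/top0.png

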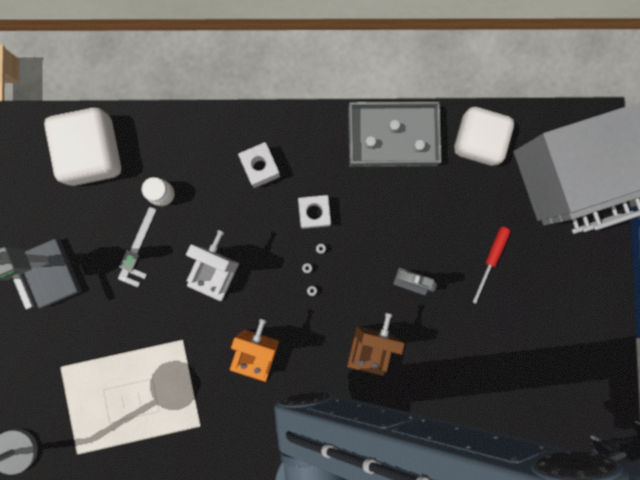

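View pics/wrist0.png

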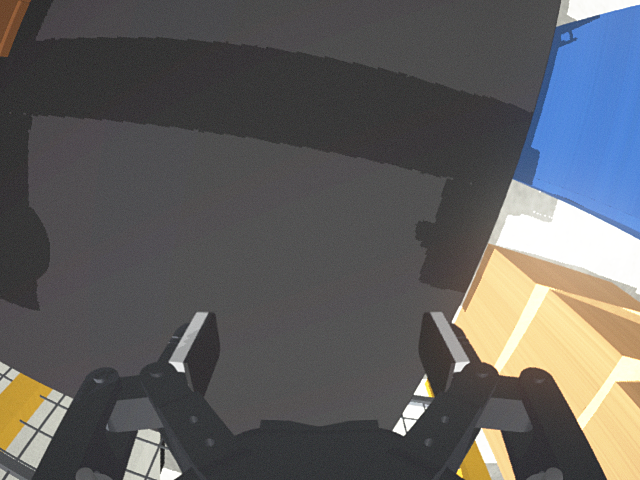

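Run:
```python
import cv2
a=cv2.imread('pics/scene0.png');cv2.imwrite('pics/crop1.png',cv2.resize(a[120:320,160:430],None,fx=2.9,fy=2.9,interpolation=cv2.INTER_CUBIC))
a=cv2.imread('pics/top0.png');cv2.imwrite('pics/crop2.png',cv2.resize(a[180:380,190:460],None,fx=2.9,fy=2.9,interpolation=cv2.INTER_CUBIC))
```

```text
(no output)
```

View pics/crop1.png

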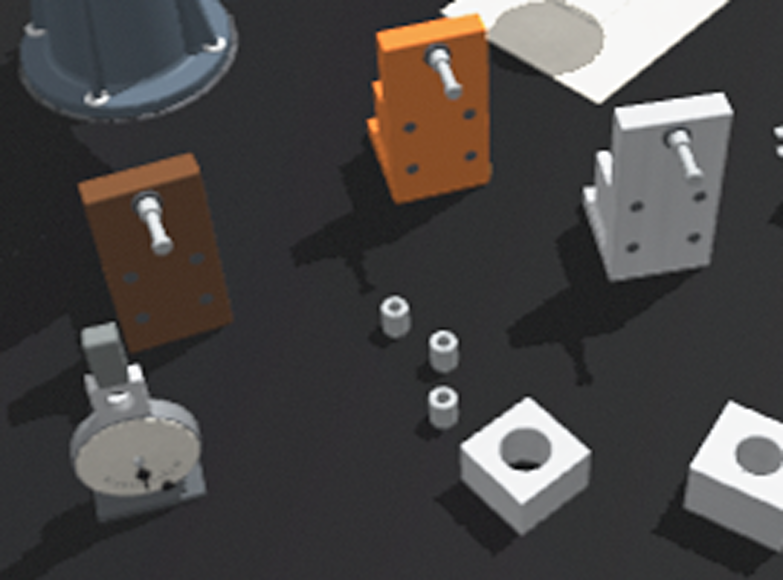

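View pics/crop2.png

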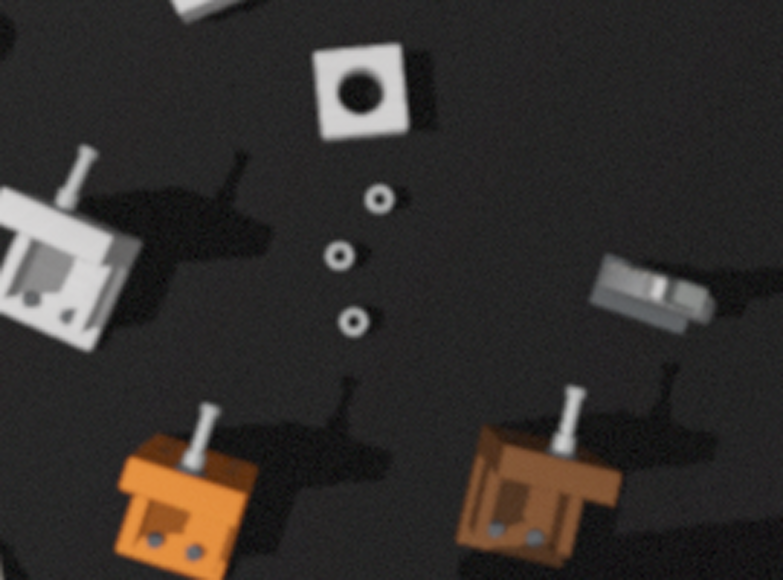

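Run:
```python
from h import *
_,S=snap('scene');_,T=snap('top')
P=lambda z,rc:np.round(atz(*ray(T,rc),z),4)
for n,a,b in [('stud',[175.5,397.8],[239.9,215.8]),('handle',[242.6,195.3],[278.4,427.4]),('eye',[256.3,201.4],[280.7,421.9]),('dial',[276.7,208],[276.9,416]),('gauge',[287.3,209],[282.1,412.3])]:
    x,e=tri([ray(S,a),ray(T,b)]);print(n,np.round(x,4),np.round(e,4))
c=lambda x,y:[180+y/2.9,190+x/2.9]
print('stud top@165',P(.165,[239.9,215.8]),'tip',P(.165,c(88,152)),'root',P(.165,c(65,203)))
print('plate top edge rear', P(.18,c(112,263)),'front right',P(.18,c(141,240)))
# gauge lug/foot
for m in r.silhouettes('top','gauge')[:1]:
    ys,xs=np.nonzero(m['pixels']);print(m['rect']);
    print(cv2.minAreaRect(np.c_[xs,ys].astype(np.float32)))
print('handle@.17',P(.17,[278.4,427.4]),'eye122',P(.122,[280.7,421.9]),'foot', P(0,[282.1,412.3]))
print('foot corner pts', [P(.01,c(*q)) for q in [(590,300),(684,333)]])
print('bushes',[P(.028,c(*q))for q in [(379,199),(340,256),(353,322)]],'blockA',P(.045,[212.8,315.5]),'caliper',P(.01,[244,135]))
a=S['pixels'][225:305,175:240,::-1];cv2.imwrite('pics/g1.png',cv2.resize(a,None,fx=7,fy=7,interpolation=cv2.INTER_CUBIC))
a=T['pixels'][255:305,385:445,::-1];cv2.imwrite('pics/g2.png',cv2.resize(a,None,fx=11,fy=11,interpolation=cv2.INTER_CUBIC))
```

```text
stud [0.5846 0.221  0.1586] [0.001 0.001]
handle [ 0.4928 -0.2404  0.1706] [0.0003 0.0003]
eye [ 0.488  -0.2376  0.1175] [0.0012 0.0012]
dial [ 0.4959 -0.2384  0.0522] [0.0003 0.0003]
gauge [ 0.4826 -0.24   -0.0039] [0.0007 0.0007]
stud top@165 [0.5836 0.2192 0.165 ] tip [0.5998 0.2093 0.165 ] root [0.5617 0.2266 0.165 ]
plate top edge rear [0.5161 0.1898 0.18  ] front right [0.5328 0.1683 0.18  ]
[392.2, 266.5, 439.2, 294.2]
((415.3000183105469, 281.6000061035156), (42.058284759521484, 18.65743637084961), 18.434947967529297)
handle@.17 [ 0.4929 -0.2402  0.17  ] eye122 [ 0.4875 -0.2378  0.122 ] foot [ 0.483  -0.2387  0.    ]
foot corner pts [array([ 0.4806, -0.1902,  0.01  ]), array([ 0.4514, -0.2695,  0.01  ])]
bushes [array([ 0.5679, -0.0122,  0.028 ]), array([0.5207, 0.021 , 0.028 ]), array([0.4657, 0.011 , 0.028 ])] blockA [ 6.534e-01 -6.000e-04  4.500e-02] caliper [0.5863 0.4397 0.01  ]
```

View pics/g1.png

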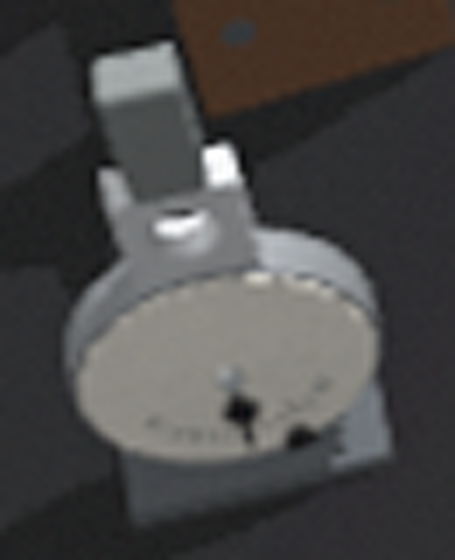

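View pics/g2.png

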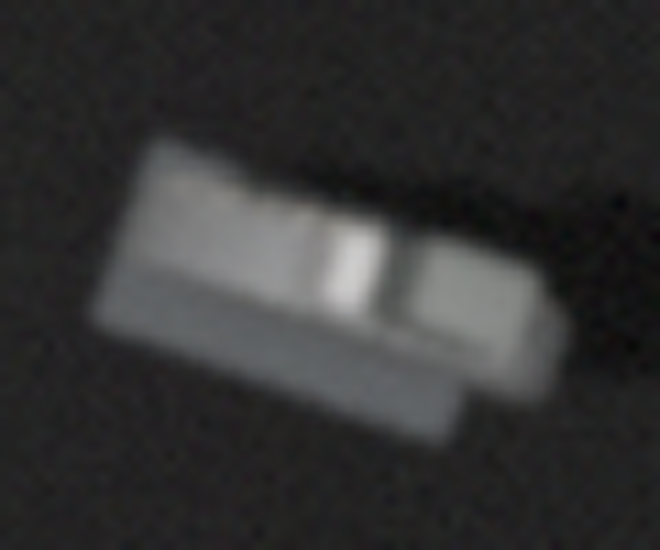

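Request:
arm_command([
  {"claw":1,"travel":[3.9,4.5,0.6],"twist":[0,0,-4.5]},
  {"claw":1,"travel":[3.9,4.5,0.6],"twist":[0,0,-4.5]},
  {"claw":1,"travel":[3.9,4.5,0.6],"twist":[0,0,-4.5]},
  {"claw":1,"travel":[3.9,4.5,0.6],"twist":[0,0,-4.5]},
  {"claw":1,"travel":[3.9,4.5,0.6],"twist":[0,0,-4.5]},
  {"claw":1,"travel":[3.9,4.5,0.6],"twist":[0,0,-4.5]},
  {"claw":1,"travel":[3.9,4.5,0.6],"twist":[0,0,-4.5]},
  {"claw":1,"travel":[3.9,4.5,0.6],"twist":[0,0,-4.5]},
  {"claw":1,"travel":[0,0,0],"twist":[0,0,0]},
  {"claw":1,"travel":[0,0,0],"twist":[0,0,0]},
], newtons=60)

```text
t: 3.35
tcp_pos: [0.4862, -0.2401, 0.2792]
ee_rot: [180.0, 0.0, -19.7]
force: [0.6, 0.3, 0.0]
gripper_width: 0.0858
```

Run:
```python
from h import *
s,d=snap('wrist','w1.png')
print(s['t'],s['tcp_pos'],s['ee_rot'],s['q'])
for q in ['handle','eye','dial','needle','gauge']:
    for m in r.mark_of('wrist',q)[:2]: print(q,round(m['score'],2),np.round(m['location'],1))
```

```text
3.35 [ 0.48622706 -0.24013901  0.27923743] [ 1.79964597e+02  1.99234823e-02 -1.97152339e+01] [-3.80727745e+01  2.06463565e+01  9.06371051e+01 -4.27927281e-02
  6.87243034e+01  7.16579836e+01]
handle 0.71 [238.4 315. ]
handle 0.56 [192.5 317.8]
eye 0.97 [223.1 313. ]
dial 0.87 [189.7 317.6]
needle 0.63 [192.6 319.6]
gauge 0.86 [191.6 318.5]
```

View pics/w1.png

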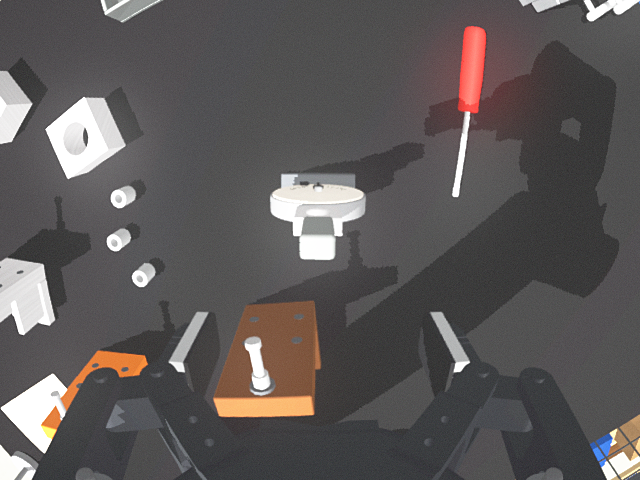

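Run:
```python
from h import *
s=r.state(); d=r.snapshot('wrist')
P=lambda rc,z:np.round(atz(*ray(d,rc,s),z),4)
print(d['cx'],d['cy'],proj(d,s['tcp_pos'],s))
print('stem top',P([246,318],.191),'handle',P([238.4,315],.17),'eye',P([223.1,313],.122),'foot front corners',P([174.5,281],.008),P([174.5,355],.008))
x=P([246,318],.191)
for p in [(.489,-.2385,.191),(.489,-.2385,.122)]:print(proj(d,p,s))
a=d['pixels'][165:275,255:380,::-1];cv2.imwrite('pics/w1c.png',cv2.resize(a,None,fx=5.5,fy=5.5,interpolation=cv2.INTER_CUBIC))
```

```text
318.82119814202764 241.5398082765821 [np.float64(314.23574719993786), np.float64(314.96507962951637)]
stem top [ 0.4858 -0.2425  0.191 ] handle [ 0.4849 -0.2398  0.17  ] eye [ 0.4832 -0.2369  0.122 ] foot front corners [ 0.5186 -0.2097  0.008 ] [ 0.4903 -0.288   0.008 ]
[np.float64(243.57379052964743), np.float64(310.65390300286043)]
[np.float64(216.22056057027058), np.float64(312.37461420489865)]
```

View pics/w1c.png

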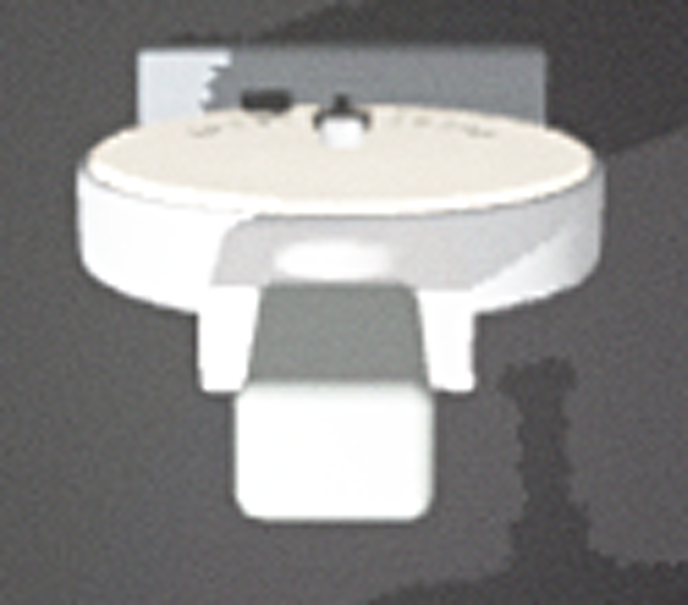

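Request:
arm_command([
  {"claw":1,"travel":[-0.1,0,-4.2],"twist":[0,0,-0.3]},
  {"claw":1,"travel":[0,0,-4.2],"twist":[0,0,0]},
  {"claw":1,"travel":[0,0,-3.2],"twist":[0,0,0]},
  {"claw":1,"travel":[0,0,-1.0],"twist":[0,0,0]},
  {"claw":1,"travel":[0,0,0],"twist":[0,0,0]},
  {"claw":-1,"travel":[0,0,0],"twist":[0,0,0]},
  {"claw":-1,"travel":[0,0,0],"twist":[0,0,0]},
  {"claw":-1,"travel":[0,0,0],"twist":[0,0,0]},
  {"claw":-1,"travel":[0,0,0],"twist":[0,0,0]},
  {"claw":-1,"travel":[0,0,0],"twist":[0,0,0]},
], newtons=60)

```text
t: 4.95
tcp_pos: [0.4859, -0.24, 0.154]
ee_rot: [-180.0, -0.1, -20.1]
force: [0.6, 1.9, 5.4]
gripper_width: 0.0234
```

Run:
```python
from h import *
s,d=snap('wrist','w2.png')
print(s)
```

```text
{'t': 4.95, 'q': array([-3.81257105e+01,  3.00012770e+01,  9.84011619e+01,  4.76430957e-02,
        5.15362934e+01,  7.19505472e+01]), 'dq': array([-0.05480908,  0.08318121, -0.03031634, -0.0989705 ,  0.06124629,
        0.00314752]), 'joint_efforts': array([-1.11991592e+00, -3.67931664e+01, -1.24966201e+01, -4.43762038e-01,
       -2.49746349e-01, -1.48028723e-02]), 'tcp_pos': array([ 0.4859041 , -0.24000089,  0.15398356]), 'ee_rot': array([-1.79983481e+02, -6.98116355e-02, -2.01058827e+01]), 'force': array([0.64127448, 1.85420989, 5.42558578]), 'moment': array([ 0.35938047, -0.08551847, -0.04282388]), 'gripper_width': 0.023385064107660673}
```

View pics/w2.png

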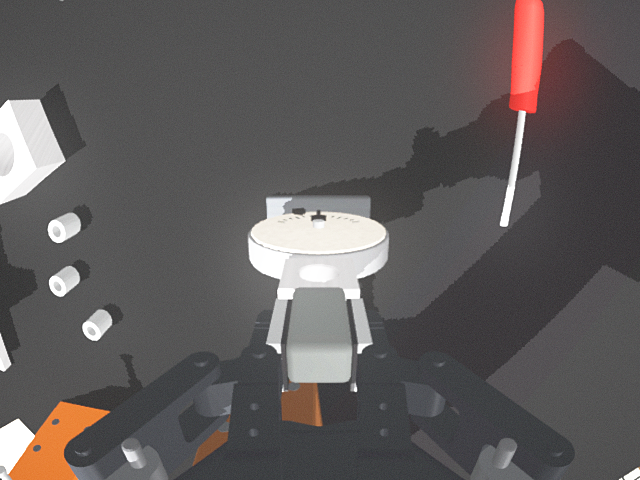

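Request:
arm_command([
  {"claw":-1,"travel":[0,0,2],"twist":[0,0,0]},
  {"claw":-1,"travel":[0,0,3.5],"twist":[0,0,0]},
  {"claw":-1,"travel":[0.8,2,3.5],"twist":[0,0,0]},
  {"claw":-1,"travel":[2.2,5.8,0],"twist":[0,0,-0.8]},
  {"claw":-1,"travel":[2.2,5.8,0],"twist":[0,0,-0.8]},
  {"claw":-1,"travel":[2.2,5.8,0],"twist":[0,0,-0.8]},
  {"claw":-1,"travel":[2.2,5.8,0],"twist":[0,0,-0.8]},
  {"claw":-1,"travel":[2.2,5.8,0],"twist":[0,0,-0.8]},
  {"claw":-1,"travel":[2.2,5.8,0],"twist":[0,0,-0.3]},
  {"claw":-1,"travel":[2.0,5.2,0],"twist":[0,0,0]},
], newtons=80)

```text
t: 6.25
tcp_pos: [0.645, 0.1817, 0.2415]
ee_rot: [179.9, 0.1, -24.3]
force: [-0.1, -1.1, -3.7]
gripper_width: 0.023
```

Run:
```python
from h import *
s,S=snap('scene','s3.png');_,T=snap('top','t3.png');_,W=snap('wrist','w3.png')
s=r.state();print(s['t'],s['tcp_pos'],s['ee_rot'],s['q'],s['force'],s['gripper_width'])
for n in ['scene','top','wrist']:
  for q in ['eye','stud','handle']:
    for m in r.mark_of(n,q)[:3]: print(n,q,round(m['score'],2),np.round(m['location'],1))
a=S['pixels'][90:290,330:510,::-1];cv2.imwrite('pics/s3c.png',cv2.resize(a,None,fx=3,fy=3,interpolation=cv2.INTER_CUBIC))
a=T['pixels'][180:310,170:310,::-1];cv2.imwrite('pics/t3c.png',cv2.resize(a,None,fx=4.5,fy=4.5,interpolation=cv2.INTER_CUBIC))
```

```text
6.4 [0.64490188 0.18270255 0.24118306] [ 1.79915147e+02  1.19924837e-01 -2.41282665e+01] [ 6.29097011e+00  3.33398817e+01  7.43193981e+01 -1.30566382e-02
  7.24870999e+01  1.20423093e+02] [ 0.20799781 -0.44520699 -3.56137737] 0.023273249926034453
scene eye 0.61 [182.1 406. ]
scene stud 0.92 [144.4 315.4]
scene stud 0.6 [198.8 214.5]
scene stud 0.36 [241.9 311.3]
scene handle 0.63 [167.9 408.5]
scene handle 0.55 [231.6 297.7]
top stud 0.89 [325.7 389.7]
top stud 0.61 [332.4 260.8]
top stud 0.49 [240.6 218.3]
wrist eye 0.65 [283.1 318.9]
wrist handle 0.9 [334.1 320. ]
```

View pics/s3c.png

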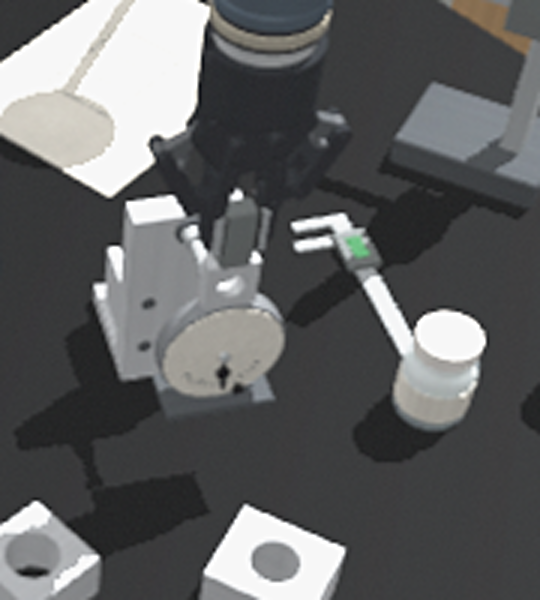

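View pics/t3c.png

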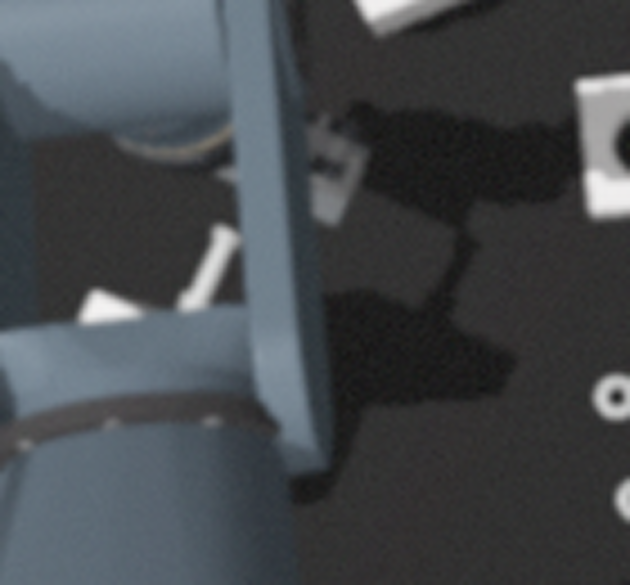

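View pics/w3.png

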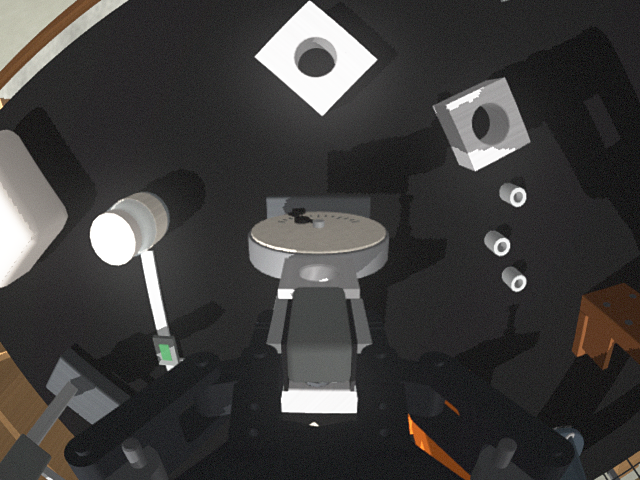

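Run:
```python
from h import *
a=cv2.imread('pics/scene0.png')[145:195,380:425];cv2.imwrite('pics/c5.png',cv2.resize(a,None,fx=12,fy=12,interpolation=cv2.INTER_CUBIC))
a=cv2.imread('pics/top0.png')[222:262,195:235];cv2.imwrite('pics/c6.png',cv2.resize(a,None,fx=14,fy=14,interpolation=cv2.INTER_CUBIC))
a=cv2.imread('pics/s3.png')[145:205,380:430];cv2.imwrite('pics/c7.png',cv2.resize(a,None,fx=10,fy=10,interpolation=cv2.INTER_CUBIC))
s=r.state();print(s['t'],s['tcp_pos'],s['ee_rot'])
```

```text
6.85 [0.64542329 0.17879868 0.24350433] [ 1.79999365e+02 -4.19538485e-03 -2.44833109e+01]
```

View pics/c5.png

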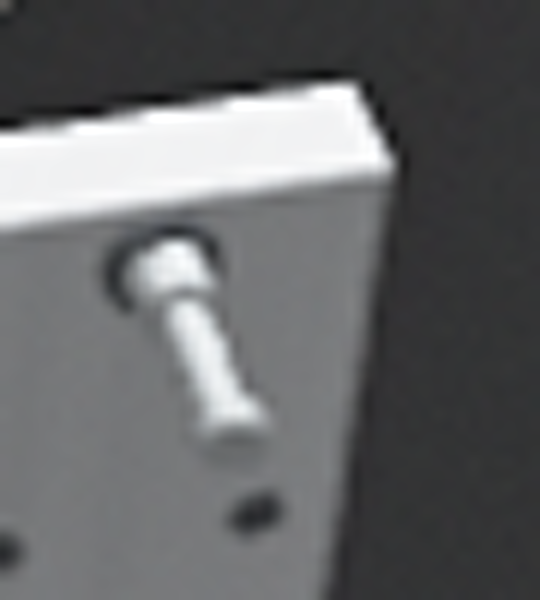

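View pics/c6.png

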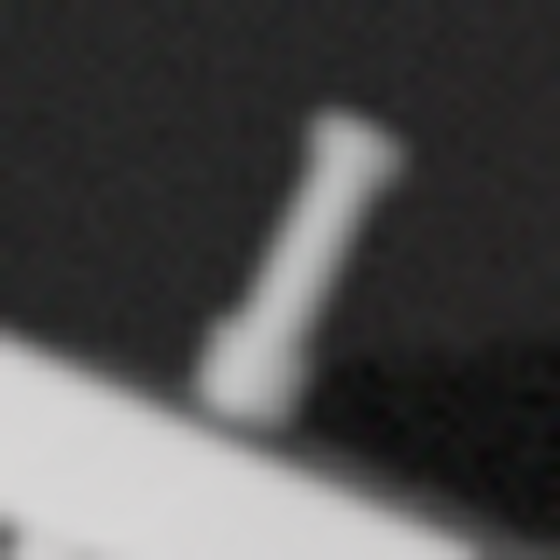

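View pics/c7.png

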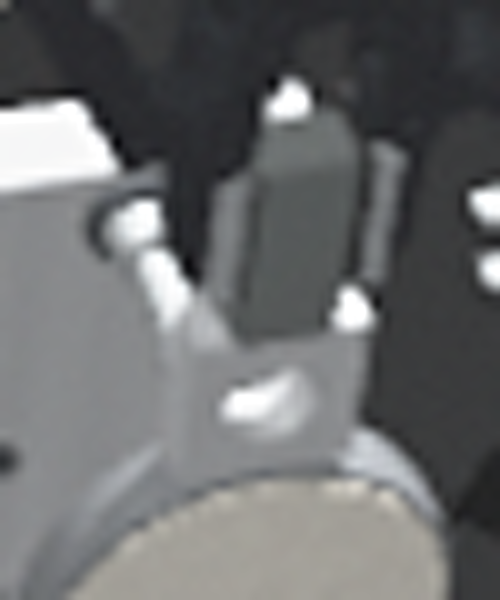

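Run:
```python
from h import *
_,S=snap('scene');_,T=snap('top')
top={'tip':[222+133/14,195+360/14],'junc':[222+328/14,195+265/14]}
sc={'tip':[145+432/12,380+235/12],'junc':[145+295/12,380+190/12]}
for n in top:
    x,e=tri([ray(T,top[n]),ray(S,sc[n])]);print(n,np.round(x,4),np.round(e,4),'T165',np.round(atz(*ray(T,top[n]),.165),4),'S165',np.round(atz(*ray(S,sc[n]),.165),4))
a=atz(*ray(T,top['tip']),.165);b=atz(*ray(T,top['junc']),.165);v=a-b;print(np.linalg.norm(v),np.degrees(np.arctan2(v[1],v[0])), b+v*15/36)
# plate top front edge yaw, from top image
e=[[222+330/14,195+0],[222+555/14,195+480/14]];p,q=[atz(*ray(T,k),.18) for k in e];v=q-p;print('edge',p,q,np.degrees(np.arctan2(v[1],v[0]))+90)
# eye in scene from picture s3: 
s=r.state();print(s['t'],s['tcp_pos'],s['ee_rot'],s['force'])
eye_px=[145+405/10,380+265/10]
Rm=R.from_euler('xyz',s['ee_rot'],degrees=True).as_matrix();e=s['tcp_pos']+Rm@[0,0,.032];print('eye kin',e,'proj front',proj(S,e+Rm@[.007,0,0]),eye_px)
print('stem top kin',[proj(S,e+Rm@[sx*.009,sy*.012,-.069]) for sx in(-1,1) for sy in(-1,1)])
print('lug front top corners',[proj(S,e+Rm@[.007,sy*.019,-.02]) for sy in(-1,1)])
st=b+(a-b)*15/36
print('T proj stud root pred in S', proj(S,a),proj(S,b))
cv2.imwrite('pics/s4c.png',cv2.resize(S['pixels'][140:240,370:450,::-1],None,fx=6,fy=6,interpolation=cv2.INTER_CUBIC))
```

```text
tip [0.6027 0.2098 0.162 ] [0.0011 0.0011] T165 [0.6017 0.2085 0.165 ] S165 [0.6053 0.2086 0.165 ]
junc [0.5724 0.2244 0.1658] [0.0015 0.0015] T165 [0.5716 0.2233 0.165 ] S165 [0.5726 0.2263 0.165 ]
0.033613514697128775 -26.1679174937735 [0.58414702 0.21712058 0.165     ]
edge [0.57099504 0.26127807 0.18      ] [0.53545449 0.18823286 0.18      ] -25.94549051575831
6.95 [0.64546413 0.179182   0.24354085] [-1.79994670e+02 -1.00153426e-02 -2.44529162e+01] [ 0.54813092  0.19745218 -4.26298978]
eye kin [0.64547045 0.1791824  0.21154086] proj front [np.float64(184.1981644657037), np.float64(404.9512600665512)] [185.5, 406.5]
stem top kin [[np.float64(153.4318618019763), np.float64(411.86901426172733)], [np.float64(155.21230345907347), np.float64(400.43662133728935)], [np.float64(159.35956611979444), np.float64(414.6701246186239)], [np.float64(161.17620582175644), np.float64(403.1227228221231)]]
lug front top corners [[np.float64(175.9003050522071), np.float64(414.76579576754455)], [np.float64(178.74632236079495), np.float64(397.1368652499547)]]
T proj stud root pred in S [np.float64(180.12046653163668), np.float64(398.4735958914092)] [np.float64(169.89711406931343), np.float64(394.5563532469271)]
```

View pics/s4c.png

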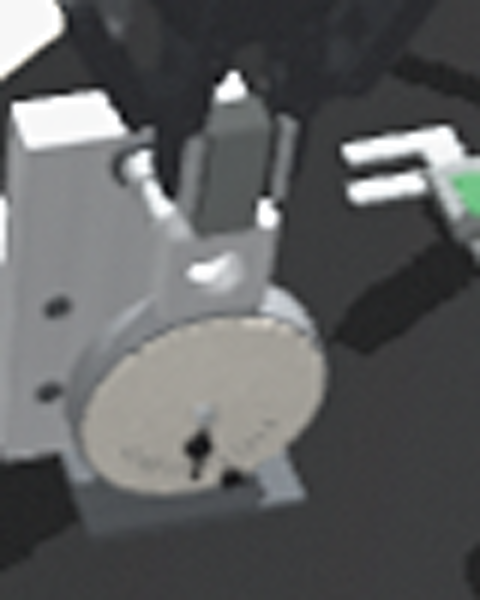

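Request:
arm_command([
  {"claw":-1,"travel":[-1.8,-3.7,0],"twist":[0,0,-0.5]},
  {"claw":-1,"travel":[-1.8,-3.7,0],"twist":[0,0,-0.5]},
  {"claw":-1,"travel":[-1.8,-3.7,0],"twist":[0,0,-0.5]},
  {"claw":-1,"travel":[-3.2,1.6,0],"twist":[0,0,0]},
  {"claw":-1,"travel":[-3.2,1.6,0],"twist":[0,0,0]},
  {"claw":-1,"travel":[0,0,0],"twist":[0,0,0]},
  {"claw":-1,"travel":[0,0,0],"twist":[0,0,0]},
  {"claw":-1,"travel":[0,0,0],"twist":[0,0,0]},
  {"claw":-1,"travel":[0,0,0],"twist":[0,0,0]},
  {"claw":-1,"travel":[0,0,0],"twist":[0,0,0]},
])

```text
t: 8.2
tcp_pos: [0.5277, 0.1007, 0.2431]
ee_rot: [180.0, 0.0, -25.9]
force: [-0.2, 0.1, -4.5]
gripper_width: 0.0231
```

Run:
```python
from h import *
import json
s,d=snap('wrist','w5.png')
print(s['t'],s['tcp_pos'],s['ee_rot'],s['force'])
json.dump({'tcp_pos':list(s['tcp_pos']),'ee_rot':list(s['ee_rot'])},open('s5.json','w'))
for m in r.mark_of('wrist','stud')[:3]: print(m['score'],m['location'])
print('pred',proj(d,[.584,.2173,.165],s))
```

```text
8.2 [0.52773506 0.10067413 0.24312733] [ 1.79994377e+02  7.80721609e-03 -2.59122714e+01] [-0.23266519  0.13246293 -4.46863066]
0.91 [250.9, 136.1]
0.6 [406.6, 369.3]
pred [np.float64(251.77133207534436), np.float64(130.43796979722273)]
```

View pics/w5.png

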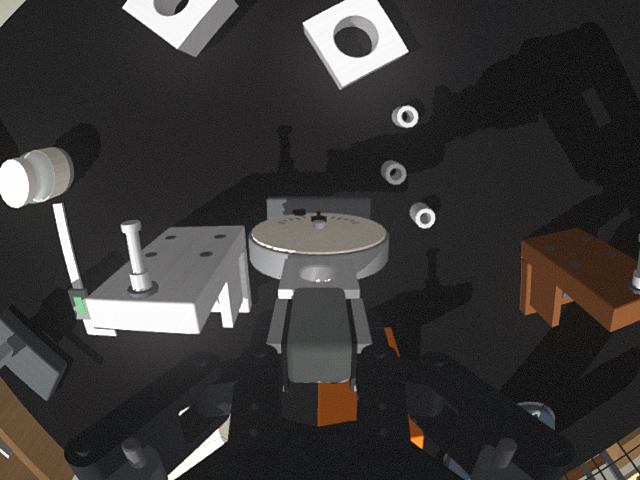

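Run:
```python
import cv2
a=cv2.imread('pics/w5.png')[212:302,100:180];cv2.imwrite('pics/w5c.png',cv2.resize(a,None,fx=6.5,fy=6.5,interpolation=cv2.INTER_CUBIC))
```

```text
(no output)
```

View pics/w5c.png

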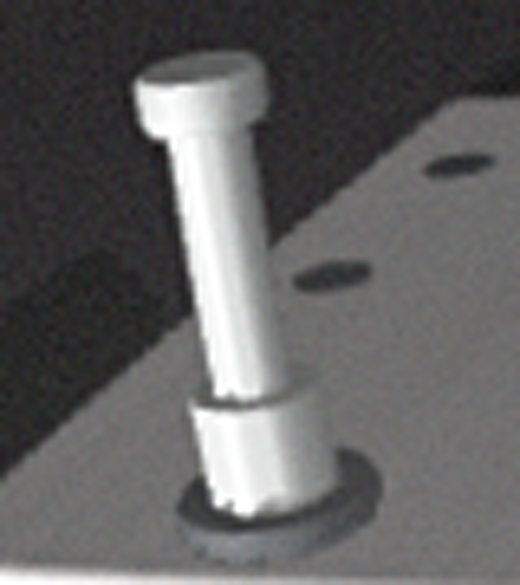

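Run:
```python
from h import *
import json
s=json.load(open('s5.json'));d=r.snapshot('wrist')
f=lambda x,y:[212+y/6.5,100+x/6.5]
P={k:atz(*ray(d,f(*v),s),.165) for k,v in dict(tip=(201,70),w1=(216,140),mid=(234,269),w0=(252,395)).items()}
for k in P:print(k,np.round(P[k],4))
v=P['tip']-P['w0'];print(np.linalg.norm(v),np.degrees(np.arctan2(v[1],v[0])))
v=P['w1']-P['w0'];print(np.linalg.norm(v),np.degrees(np.arctan2(v[1],v[0])))
# own gauge eye: stem top & lug in same picture (tool frame check)
for q in [[.191-.154,0]]:pass
Rm=R.from_euler('xyz',s['ee_rot'],degrees=True).as_matrix();t=np.array(s['tcp_pos']);g=lambda x,y,z:np.round(proj(d,t+Rm@np.array([x,y,z]),s),1)
print('lug front top corners',g(.007,-.019,.012),g(.007,.019,.012),'foot front',g(.022,-.042,.154),g(.022,.042,.154),g(.022,-.042,.146))
cv2.imwrite('pics/w5d.png',cv2.resize(d['pixels'][190:310,235:405,::-1],None,fx=4.5,fy=4.5,interpolation=cv2.INTER_CUBIC))
```

```text
tip [0.6011 0.2045 0.165 ]
w1 [0.5939 0.2073 0.165 ]
mid [0.5811 0.2139 0.165 ]
w0 [0.5681 0.2208 0.165 ]
0.03682239202772608 -26.297636401701997
0.029168310937539795 -27.573819085760825
lug front top corners [288.3 274.3] [288.4 355.8] foot front [194.4 265.4] [194.4 368. ] [196.4 264. ]
```

View pics/w5d.png

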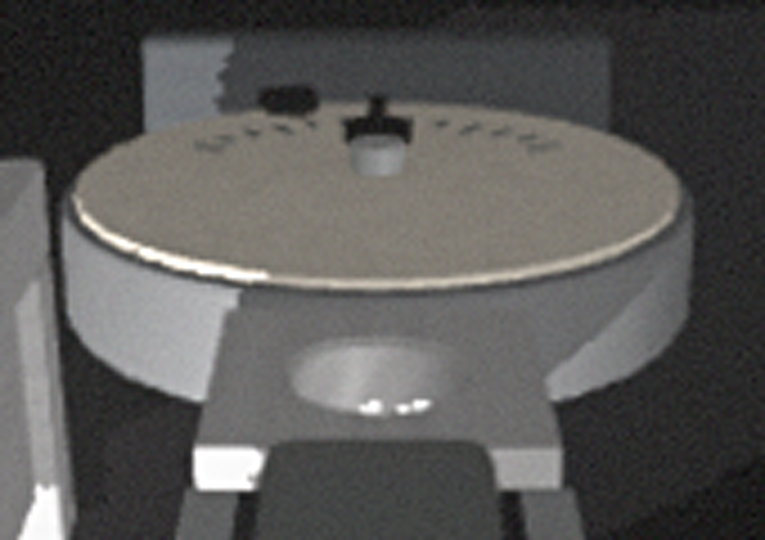

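Request:
arm_command([
  {"claw":-1,"travel":[4.8,-2.4,0],"twist":[0,0,-0.4]},
  {"claw":-1,"travel":[1.9,3.8,0],"twist":[0,0,0]},
  {"claw":-1,"travel":[1.9,3.8,0],"twist":[0,0,0]},
  {"claw":-1,"travel":[1.8,3.85,0],"twist":[0,0,0]},
  {"claw":-1,"travel":[0,0,-2.3],"twist":[0,0,0]},
  {"claw":-1,"travel":[0,0,-2.3],"twist":[0,0,0]},
  {"claw":-1,"travel":[0,0,0],"twist":[0,0,0]},
  {"claw":-1,"travel":[0,0,0],"twist":[0,0,0]},
  {"claw":-1,"travel":[0,0,0],"twist":[0,0,0]},
  {"claw":-1,"travel":[0,0,0],"twist":[0,0,0]},
])

```text
t: 9.6
tcp_pos: [0.632, 0.1913, 0.1984]
ee_rot: [-179.9, -0.1, -26.3]
force: [-0.0, -0.6, -3.4]
gripper_width: 0.0231
```

Run:
```python
from h import *
s,S=snap('scene','s6.png')
print(s['t'],s['tcp_pos'],s['ee_rot'],s['force'])
rel=s['tcp_pos']-np.array([.5813,.2140,.165]);a=np.radians(-26.3);print('xy rel',rel[0]*np.cos(a)+rel[1]*np.sin(a),-rel[0]*np.sin(a)+rel[1]*np.cos(a))
cv2.imwrite('pics/s6c.png',cv2.resize(S['pixels'][145:225,375:455,::-1],None,fx=7,fy=7,interpolation=cv2.INTER_CUBIC))
Rm=R.from_euler('xyz',s['ee_rot'],degrees=True).as_matrix();t=s['tcp_pos']
g=lambda x,y,z:np.round(proj(S,t+Rm@np.array([x,y,z])),1)
print('eye front',g(.007,0,.032),'lug fr top',g(.007,-.019,.012),g(.007,.019,.012))
print('stud tip',proj(S,[.6001,.2047,.165]),'junc',proj(S,[.5679,.2206,.165]))
```

```text
9.6 [0.63199518 0.19129129 0.19843924] [-1.79937317e+02 -9.49360056e-02 -2.63097242e+01] [-0.03144929 -0.63825204 -3.36836309]
xy rel 0.0555091120993954 0.002103524199211594
eye front [193.  402.7] lug fr top [185.3 412.2] [187.7 395.1]
stud tip [np.float64(180.42618750504082), np.float64(396.7146547159574)] junc [np.float64(169.50214613694453), np.float64(392.59561531970587)]
```

View pics/s6c.png

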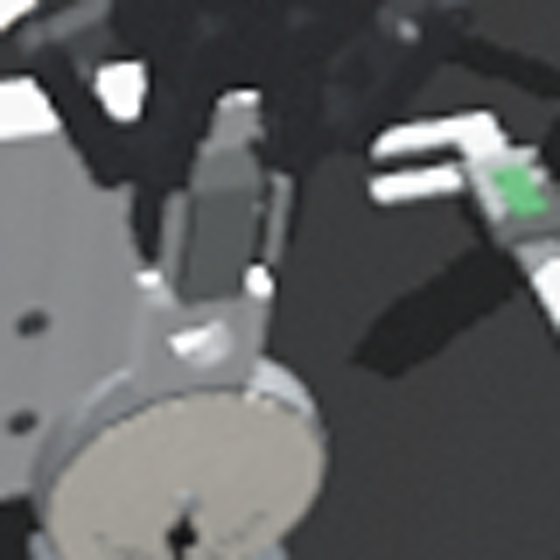

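Request:
arm_command([
  {"claw":-1,"travel":[-0.9,0.44,-0.1],"twist":[0,0,0]},
  {"claw":-1,"travel":[-0.9,0.44,0],"twist":[0,0,0]},
  {"claw":-1,"travel":[-0.5,0.25,0],"twist":[0,0,0]},
  {"claw":-1,"travel":[-0.2,0.1,0],"twist":[0,0,0]},
  {"claw":-1,"travel":[-0.2,0.1,0],"twist":[0,0,0]},
  {"claw":-1,"travel":[-0.2,0.1,0],"twist":[0,0,0]},
  {"claw":-1,"travel":[0,0,0],"twist":[0,0,0]},
  {"claw":-1,"travel":[0,0,0],"twist":[0,0,0]},
  {"claw":-1,"travel":[0,0,0],"twist":[0,0,0]},
  {"claw":-1,"travel":[0,0,0],"twist":[0,0,0]},
])

```text
t: 10.9
tcp_pos: [0.6025, 0.2056, 0.1963]
ee_rot: [-180.0, 0.0, -26.3]
force: [-0.5, 0.6, -2.8]
gripper_width: 0.0231
```

Run:
```python
from h import *
s=r.state()
print(s['t'],s['tcp_pos'],s['ee_rot'],s['force'],s['moment'])
rel=s['tcp_pos']-np.array([.5813,.2140,.165]);a=np.radians(-26.3);print('xy rel',rel[0]*np.cos(a)+rel[1]*np.sin(a),-rel[0]*np.sin(a)+rel[1]*np.cos(a))
s,d=snap('wrist','w7.png');_,S=snap('scene','s7.png')
cv2.imwrite('pics/w7c.png',cv2.resize(d['pixels'][190:310,235:405,::-1],None,fx=4.5,fy=4.5,interpolation=cv2.INTER_CUBIC))
cv2.imwrite('pics/s7c.png',cv2.resize(S['pixels'][145:225,365:445,::-1],None,fx=7,fy=7,interpolation=cv2.INTER_CUBIC))
```

```text
10.9 [0.60249399 0.20560625 0.19626675] [-1.79999914e+02  1.10866039e-04 -2.63003591e+01] [-0.52096997  0.57680256 -2.80009026] [-0.00529502  0.00578106 -0.02976328]
xy rel 0.02271915122344299 0.0018655579179278035
```

View pics/w7c.png

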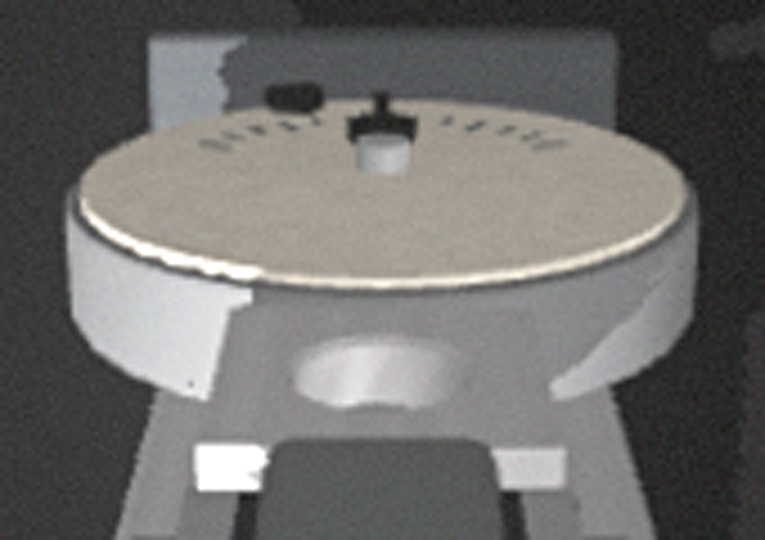

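View pics/s7c.png

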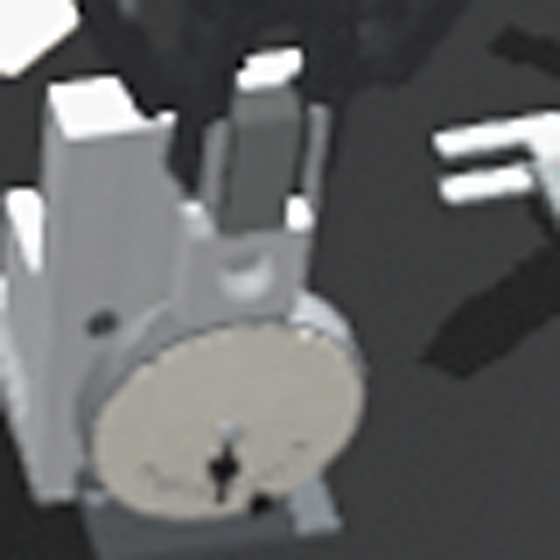

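Request:
arm_command([
  {"claw":-1,"travel":[-0.2,0.1,0],"twist":[0,0,0]},
  {"claw":-1,"travel":[-0.2,0.1,0],"twist":[0,0,0]},
  {"claw":-1,"travel":[-0.2,0.1,0],"twist":[0,0,0]},
  {"claw":-1,"travel":[-0.2,0.1,0],"twist":[0,0,0]},
  {"claw":-1,"travel":[-0.2,0.1,0],"twist":[0,0,0]},
  {"claw":-1,"travel":[-0.2,0.1,0],"twist":[0,0,0]},
  {"claw":-1,"travel":[0,0,0],"twist":[0,0,0]},
  {"claw":-1,"travel":[0,0,0],"twist":[0,0,0]},
  {"claw":-1,"travel":[0,0,0],"twist":[0,0,0]},
  {"claw":-1,"travel":[0,0,0],"twist":[0,0,0]},
])

```text
t: 12.25
tcp_pos: [0.5905, 0.2116, 0.1963]
ee_rot: [-180.0, 0.0, -26.3]
force: [0.3, 0.4, -4.1]
gripper_width: 0.0231
```

```bash
cat > rel.py <<'E'
from h import *
s=r.state()
rel=s['tcp_pos']-np.array([.5813,.2140,.165]);a=np.radians(-26.3)
Rz=R.from_euler('z',26.3,degrees=True).as_matrix()
print(s['t'],'rel',np.round(Rz@rel*1000,1),'F stud frame',np.round(Rz@s['force'],2),'M',np.round(Rz@s['moment'],3),s['ee_rot'],s['gripper_width'])
E
python3 rel.py
```

```text
12.25 rel [ 9.3  1.9 31.3] F stud frame [ 0.13  0.5  -4.12] M [0.039 0.032 0.021] [-1.79999100e+02  2.78153313e-04 -2.63028149e+01] 0.023093057656030605
```

Request:
arm_command([
  {"claw":-1,"travel":[-0.2,0.1,0],"twist":[0,0,0]},
  {"claw":-1,"travel":[-0.2,0.1,0],"twist":[0,0,0]},
  {"claw":-1,"travel":[-0.2,0.1,0],"twist":[0,0,0]},
  {"claw":-1,"travel":[-0.2,0.1,0],"twist":[0,0,0]},
  {"claw":-1,"travel":[0,0,-0.1],"twist":[0,0,0]},
  {"claw":-1,"travel":[0,0,-0.1],"twist":[0,0,0]},
  {"claw":-1,"travel":[0,0,-0.1],"twist":[0,0,0]},
  {"claw":-1,"travel":[0,0,-0.1],"twist":[0,0,0]},
  {"claw":-1,"travel":[0,0,0],"twist":[0,0,0]},
  {"claw":-1,"travel":[0,0,0],"twist":[0,0,0]},
])

```text
t: 13.5
tcp_pos: [0.5825, 0.2157, 0.1923]
ee_rot: [-180.0, -0.0, -26.3]
force: [-0.0, 0.5, -3.8]
gripper_width: 0.0231
```

```bash
python3 rel.py
python3 - <<'E'
from h import *
_,S=snap('scene','s8.png')
cv2.imwrite('pics/s8c.png',cv2.resize(S['pixels'][135:225,360:440,::-1],None,fx=6.5,fy=6.5,interpolation=cv2.INTER_CUBIC))
E
```

```text
13.5 rel [ 0.3  2.  27.3] F stud frame [-0.28  0.46 -3.84] M [-0.012  0.035  0.002] [-1.79998304e+02 -3.29608007e-04 -2.62979866e+01] 0.023142386156054105
```

View pics/s8c.png

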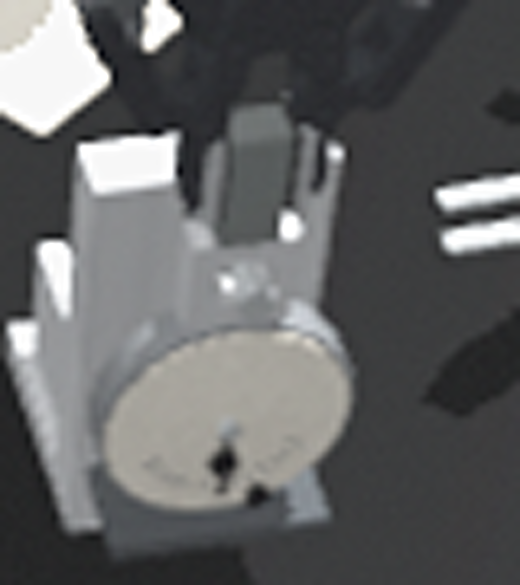

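Request:
arm_command([
  {"claw":-1,"travel":[0,0,-0.05],"twist":[0,0,0]},
  {"claw":-1,"travel":[0,0,-0.05],"twist":[0,0,0]},
  {"claw":-1,"travel":[0,0,-0.05],"twist":[0,0,0]},
  {"claw":-1,"travel":[0,0,0],"twist":[0,0,0]},
  {"claw":-1,"travel":[0,0,0],"twist":[0,0,0]},
  {"claw":-1,"travel":[0,0,0],"twist":[0,0,0]},
  {"claw":-1,"travel":[0,0,0],"twist":[0,0,0]},
  {"claw":-1,"travel":[0,0,0],"twist":[0,0,0]},
  {"claw":-1,"travel":[0,0,0],"twist":[0,0,0]},
  {"claw":-1,"travel":[0,0,0],"twist":[0,0,0]},
])

```text
t: 14.8
tcp_pos: [0.5825, 0.2157, 0.1912]
ee_rot: [-180.0, -0.0, -26.3]
force: [-2.4, -0.7, 4.9]
gripper_width: 0.0232
```

```bash
python3 rel.py
```

```text
14.8 rel [ 0.4  2.  26.2] F stud frame [-1.82 -1.64  4.88] M [-0.327  0.318 -0.009] [-1.79987058e+02 -1.98302736e-02 -2.62953981e+01] 0.02316799384320926
```

Run:
```python
from h import *
_,W=snap('wrist');s=r.state()
off=.0017
Rm=R.from_euler('xyz',s['ee_rot'],degrees=True).as_matrix();t=s['tcp_pos']
def pr(x,yg,z): return proj(W,t+Rm@np.array([x,-yg+off,.032-z]),s)
print('pivot',np.round(pr(.013,0,-.067),1))
for a in [0,.2,.25,.3,.35,.38]:
    print(a,[np.round(pr(.013,k*np.sin(a),-.067-k*np.cos(a)),1).tolist() for k in (.037,.042,.047)])
cv2.imwrite('pics/w9c.png',cv2.resize(W['pixels'][195:245,270:370,::-1],None,fx=8,fy=8,interpolation=cv2.INTER_CUBIC))
_,S=snap('scene')
cv2.imwrite('pics/s9c.png',cv2.resize(S['pixels'][180:220,370:420,::-1],None,fx=14,fy=14,interpolation=cv2.INTER_CUBIC))
```

```text
pivot [223.5 318.7]
0 [[210.2, 318.7], [208.6, 318.7], [207.1, 318.7]]
0.2 [[210.4, 309.2], [208.9, 308.1], [207.4, 307.0]]
0.25 [[210.5, 306.8], [209.0, 305.4], [207.6, 304.1]]
0.3 [[210.7, 304.5], [209.2, 302.8], [207.8, 301.2]]
0.35 [[210.9, 302.2], [209.4, 300.3], [208.0, 298.4]]
0.38 [[211.0, 300.8], [209.6, 298.7], [208.1, 296.7]]
```

View pics/w9c.png

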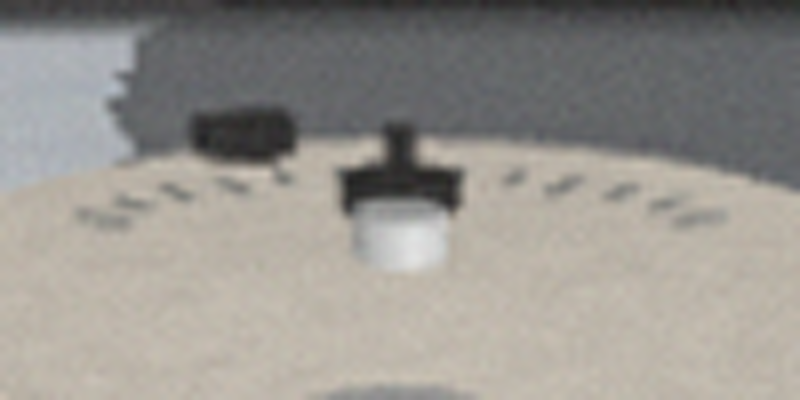

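View pics/s9c.png

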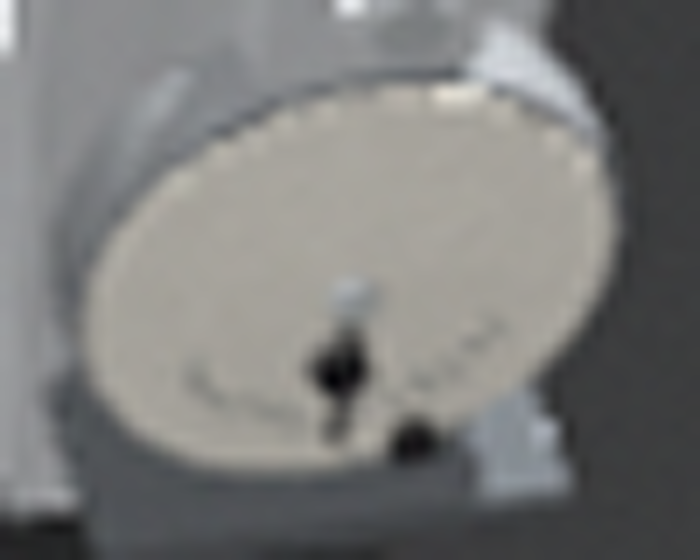

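Request:
arm_command([
  {"claw":-1,"travel":[0.025,0.05,0],"twist":[-0.9,0.44,0]},
  {"claw":-1,"travel":[0.025,0.05,0],"twist":[-0.9,0.44,0]},
  {"claw":-1,"travel":[0.025,0.05,-0.01],"twist":[-0.9,0.44,0]},
  {"claw":-1,"travel":[0.025,0.05,0],"twist":[-0.9,0.44,0]},
  {"claw":-1,"travel":[0.025,0.05,-0.01],"twist":[-0.9,0.44,0]},
  {"claw":-1,"travel":[0.025,0.05,-0.01],"twist":[-0.9,0.44,0]},
  {"claw":-1,"travel":[0.025,0.05,0],"twist":[-0.9,0.44,0]},
  {"claw":-1,"travel":[0.025,0.05,-0.01],"twist":[-0.9,0.44,0]},
  {"claw":-1,"travel":[0.025,0.05,-0.01],"twist":[-0.9,0.44,0]},
  {"claw":-1,"travel":[0.025,0.05,0],"twist":[-0.9,0.44,0]},
])

```text
t: 16.15
tcp_pos: [0.5848, 0.2198, 0.1907]
ee_rot: [169.8, -0.1, -26.3]
force: [-0.8, -0.5, 5.2]
gripper_width: 0.0231
```

```bash
cat > rel2.py <<'E'
from h import *
s=r.state()
Rz=R.from_euler('z',26.3,degrees=True).as_matrix()
Rm=R.from_euler('xyz',s['ee_rot'],degrees=True).as_matrix()
e=s['tcp_pos']+Rm@[0,0,.032]
print('eye-kin rel stud',np.round(1000*(Rz@(e-[.5813,.2140,.165])),2)); G=Rz@Rm@np.diag([1,-1,-1]);print('gauge rotvec',np.round(R.from_matrix(G).as_rotvec(degrees=True),2))
E
python3 rel.py;python3 rel2.py
```

```text
16.15 rel [ 0.5  6.7 25.7] F stud frame [-0.5  -0.86  5.16] M [-0.678  0.204 -0.045] [ 1.69794746e+02 -6.70890380e-02 -2.62873329e+01] 0.023144833669957492
eye-kin rel stud [ 0.57  1.05 -5.75]
gauge rotvec [-1.021e+01 -7.000e-02  1.000e-02]
```

Request:
arm_command([
  {"claw":-1,"travel":[0.025,0.05,-0.01],"twist":[-0.9,0.44,0]},
  {"claw":-1,"travel":[0.025,0.05,-0.01],"twist":[-0.9,0.44,0]},
  {"claw":-1,"travel":[0.025,0.05,-0.01],"twist":[-0.9,0.44,0]},
  {"claw":-1,"travel":[0.025,0.05,-0.01],"twist":[-0.9,0.44,0]},
  {"claw":-1,"travel":[0.025,0.05,-0.01],"twist":[-0.9,0.44,0]},
  {"claw":-1,"travel":[0.025,0.05,-0.02],"twist":[-0.9,0.44,0]},
  {"claw":-1,"travel":[0.025,0.05,-0.02],"twist":[-0.9,0.44,0]},
  {"claw":-1,"travel":[0.025,0.05,-0.02],"twist":[-0.9,0.44,0]},
  {"claw":-1,"travel":[0.025,0.05,-0.02],"twist":[-0.9,0.44,0]},
  {"claw":-1,"travel":[0.025,0.05,-0.02],"twist":[-0.9,0.44,0]},
])

```text
t: 17.4
tcp_pos: [0.5875, 0.2249, 0.1891]
ee_rot: [159.8, -0.1, -26.3]
force: [-1.5, -3.4, 4.6]
gripper_width: 0.023
```

Request:
arm_command([
  {"claw":-1,"travel":[0,0,0],"twist":[0,0,0]},
  {"claw":-1,"travel":[0,0,0],"twist":[0,0,0]},
  {"claw":-1,"travel":[0,0,0],"twist":[0,0,0]},
  {"claw":-1,"travel":[0,0,0],"twist":[0,0,0]},
  {"claw":-1,"travel":[0,0,0],"twist":[0,0,0]},
  {"claw":-1,"travel":[0,0,0],"twist":[0,0,0]},
  {"claw":-1,"travel":[0,0,0],"twist":[0,0,0]},
  {"claw":-1,"travel":[0,0,0],"twist":[0,0,0]},
  {"claw":-1,"travel":[0,0,0],"twist":[0,0,0]},
  {"claw":-1,"travel":[0,0,0],"twist":[0,0,0]},
])

```text
t: 18.65
tcp_pos: [0.5875, 0.225, 0.1891]
ee_rot: [159.8, -0.1, -26.3]
force: [-0.9, -4.1, 4.6]
gripper_width: 0.0228
```

```bash
python3 rel.py;python3 rel2.py
python3 - <<'E'
from h import *
_,W=snap('wrist','w10.png');s=r.state();_,S=snap('scene','s10.png')
Rm=R.from_euler('xyz',s['ee_rot'],degrees=True).as_matrix();t=s['tcp_pos'];off=.0017
def pr(x,yg,z): return proj(W,t+Rm@np.array([x,-yg+off,.032-z]),s)
print('pivot',np.round(pr(.013,0,-.067),1))
for a in [.3,.35,.4]: print(a,'ptr tip',np.round(pr(.013,.035*np.sin(a),-.067-.035*np.cos(a)),1),'idx',np.round(pr(.013,.0437*np.sin(a),-.067-.0437*np.cos(a)),1))
cv2.imwrite('pics/w10c.png',cv2.resize(W['pixels'][190:250,265:375,::-1],None,fx=7,fy=7,interpolation=cv2.INTER_CUBIC))
cv2.imwrite('pics/s10c.png',cv2.resize(S['pixels'][145:220,360:430,::-1],None,fx=8,fy=8,interpolation=cv2.INTER_CUBIC))
E
```

```text
18.65 rel [ 0.7 12.6 24.1] F stud frame [ 1.02 -4.09  4.6 ] M [-0.663 -0.064  0.055] [ 1.59846151e+02 -1.22968362e-01 -2.62805665e+01] 0.02277670902424615
eye-kin rel stud [ 0.77  1.59 -5.98]
gauge rotvec [-20.15  -0.13  -0.  ]
pivot [223.9 318.6]
0.3 ptr tip [211.6 305.1] idx [209.  302.2]
0.35 ptr tip [211.8 302.9] idx [209.2 299.5]
0.4 ptr tip [212.  300.7] idx [209.5 296.9]
```

View pics/w10c.png

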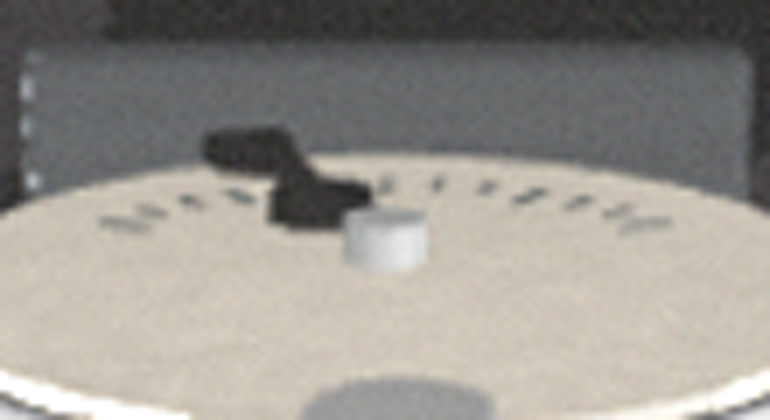

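View pics/s10c.png

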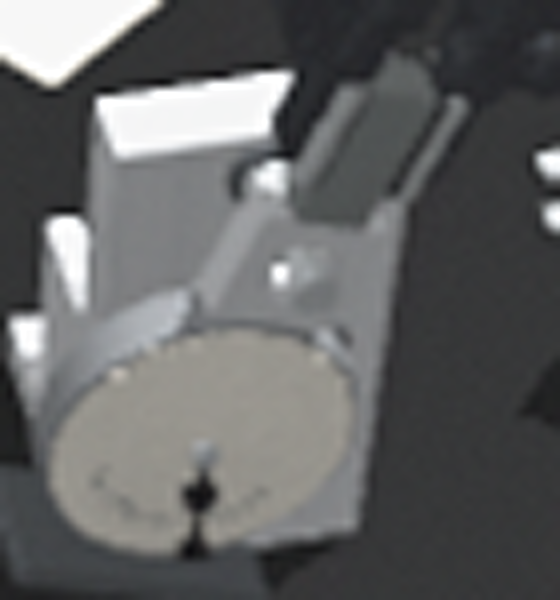

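Run:
```python
from h import *
_,S=snap('scene');s=r.state();W=r.snapshot('wrist')
Rm=R.from_euler('xyz',s['ee_rot'],degrees=True).as_matrix();t=s['tcp_pos']
piv=t+Rm@[.013,.0017,.099]
xw=np.array([.8965,-.443,0]);yw=np.array([.443,.8965,0])
F=lambda p:np.round([(p[1]-360)*8,(p[0]-145)*8],0)
print('piv',F(proj(S,piv)),'knob',F(proj(S,piv+xw*.006)))
for b in [-.14,-.07,0,.07,.14]:
    f=lambda k:piv+k*(-np.cos(b)*np.array([0,0,1])+np.sin(b)*yw)
    print(b,'bob20',F(proj(S,f(.02))),'tip35',F(proj(S,f(.035))),'mark43',F(proj(S,f(.043))))
cv2.imwrite('pics/s11c.png',cv2.resize(S['pixels'][195:220,365:405,::-1],None,fx=19,fy=19,interpolation=cv2.INTER_CUBIC))
for q in ['needle','mark','index','pointer']:
  for c in ['scene','wrist']:
    print(q,c,[(round(m['score'],2),np.round(m['location'],1)) for m in r.mark_of(c,q)[:2]])
```

```text
piv [189. 444.] knob [194. 459.]
-0.14 bob20 [175. 491.] tip35 [165. 526.] mark43 [159. 544.]
-0.07 bob20 [180. 491.] tip35 [173. 525.] mark43 [169. 543.]
0 bob20 [184. 490.] tip35 [181. 524.] mark43 [179. 542.]
0.07 bob20 [189. 490.] tip35 [189. 523.] mark43 [188. 541.]
0.14 bob20 [193. 489.] tip35 [197. 521.] mark43 [198. 539.]
needle scene [(0.42, array([267.7, 313.6])), (0.36, array([205.7, 383.7]))]
needle wrist [(0.74, array([225.1, 322.5])), (0.47, array([225.4, 319.3]))]
mark scene [(0.34, array([264.7, 312.7]))]
mark wrist []Traceback (most recent call last):
  File "<stdin>", line 14, in <module>
ValueError: it knows: block, bush, caliper, dial, driver, eye, gauge, handle, jar, mark, needle, stand, stud
```

View pics/s11c.png

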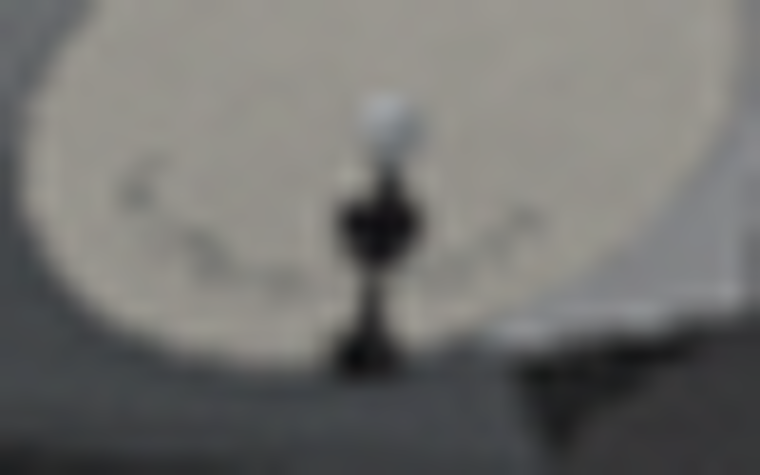

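```bash
python3 rel.py
python3 - <<'E'
from h import *
print(r.hand_in());s=r.state();print(s['t'],s['force'],s['gripper_width'])
E
```

```text
19.05 rel [ 0.7 12.6 24.1] F stud frame [ 0.83 -2.84  5.03] M [-0.737  0.003  0.046] [ 1.59849703e+02 -1.27348451e-01 -2.62807314e+01] 0.022915392314651697
the job is handed in; nothing more can be done
None
the job is handed in; nothing more can be done
```

I gripped the gauge by its handle, threaded its eye over the aluminium plate's stud and lowered it level onto the waist. Then I rocked it 20.15° towards its +y side and handed in at about 19 s, still holding it. `r.hand_in()` gives no verdict, so I have no confirmation beyond my own checks.

Last checks before handing in:
- **Pointer:** the enlarged scene picture shows the settled pointer running into the middle of the index mark. The mark lies within about 0.01 rad of plumb, against the 0.07 rad allowed. The mark was measured at about 0.355 rad, and the gauge's lean is 0.352 rad.
- **Bearing:** the stud carries roughly 8–9 N, taken from the change in the arm's force reading.
- **Eye position:** from the arm's pose it lies 0.8 mm along the waist, about 1.6 mm sideways and 6.0 mm below the stud's axis, all inside the limits.
- **Grip:** the fingers are still closed on the 23 mm handle at 80 N.

- **Disagreements:** the cameras disagreed by 2–4 mm on where the stud is sideways. I went with the close wrist view, and the head passed through the eye without any noticeable contact force. Near the end the networks found the pointer only with middling scores and misplaced the mark in the scene view, so I measured the angle from the picture myself.
- **Bystanders:** I did not measure them again at the end. The foot stayed higher than all but the 85 mm jar while I carried the gauge, and no unexpected force showed up.

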